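Clear the viewing pad and show a sample slide label up

TASK

With the scraper block, push the three loose chips off the white viewing pad into the catch tray along its edge, without touching them with the gripper, and stand the scraper back on the bench. Then take the sample slide out of its rack by its plain part - the frosted end with the label is the one whose top corner is notched - and finish while holding it in the air, its label about 15 cm above the middle of the pad, long edges level, tipped so that the label side faces up, with the slide 45 degrees from upright or flatter. Keep hold of the slide at the end, and leave the power supply, the tub and the screwdriver alone.

Things in the scene. Friction and masses are not known exactly. Their poses are not given: they have to be found in the camera images.
- viewer: Fixed grey viewing pad with catch tray. Origin at bench height under the centre of the white pad: 150 (x) x 120 (y) mm, flat top at z = 30 mm, no rim. Along its -y edge (y = -60) lies an open tray, inside y = -60 to -135, x = -70 to 70, floor at z = 12 mm, outer walls up to z = 30 mm. Chips pushed over that edge drop into the tray.
- pad_center (a point): centre of the pad's top face, 30 mm above the bench; axes as viewer
- tray_center (a point): centre of the tray's inner floor, 12 mm above the bench; 97.5 mm from the pad's centre along the viewer's -y
- relay: loose chip: a black plastic relay, 20 x 16 x 15 mm high, about 12 g, lying on the pad. Origin at the centre of its underside.
- connector: loose chip: a grey terminal block, 24 x 12 x 11 mm high, about 10 g, lying on the pad. Origin at the centre of its underside.
- heatsink: loose chip: a finned aluminium heat sink, 18 x 18 x 12 mm high, about 10 g, lying on the pad. Origin at the centre of its underside.
- scraper: loose wooden scraper block with a rubber sole, standing on the bench, 160 g. Origin at the centre of its underside; x along its length, z up. Block 110 (x) x 32 (y) x 30 (z) mm; on it a handle ridge 70 (x) x 22 (y) mm from z = 30 to z = 72 mm, to be pinched across y. It sweeps sideways, along its y.
- rack: fixed grey slide rack, 140 (x) x 70 (y) x 20 (z) mm, origin at bench height under its centre; an 11 mm wide groove along x at y = 0, open at the ends, groove floor at z = 6 mm. It may stand at any yaw.
- slide: Clear acrylic slide 120 (x) x 9 (y) x 50 (z) mm, 70 g, loose, on its long edge in the rack's groove, top 56 mm above bench. Origin: centre of its lower long edge; x to the frosted end, y out of the labelled face, z up. Frosted x = 24 to 60, plain x = -60 to 24 mm. Upper corner of the frosted end (x 48-60, z 38-50) is notched away; seen from the label side the notch is upper left.
- label (a point): centre of the 28 x 28 mm paper label on the slide's +y face, at x = 41, y = 5, z = 19 mm in the slide's frame
- plain_grip (a point): point to grasp on the plain part, pinching across the 9 mm thickness from above, at x = -35, y = 0, z = 42 mm in the slide's frame
- psu: bystander: steel power supply box, 85 x 150 x 65 mm high, 0.9 kg, origin under its centre
- tub: bystander: round white plastic tub, 90 mm wide, 50 mm high, origin under its centre
- driver: bystander: screwdriver lying on the bench

How it is judged:
By the outcome, as a careful person would: the job done as asked, in the order asked, and still so for the second after the job is handed in, while the arm keeps its last pose, push and grip.
It also fails if it takes over 58 s, if anything falls off the work surface, if the arm or the gripper's body presses on something with over 40 N, if the wrist force passes 120 N, or if a joint passes its speed limit or range.

ROBOT

A 6-joint arm with a two-finger parallel gripper is mounted at the origin on the work surface. World frame = base frame: x ahead of the robot, y to its left, z up, the work surface at z = 0. Lengths are in m, angles in rad, forces in N, time in s.
With the tool pointing down it reaches from about 0.325 to 0.9 m from the base axis. Payload 6.1 kg.
Tool frame: the origin (TCP) lies at the very end of the fingers, on their centre line; the grasp point (between the pads) lies 19 mm behind it (arm.pinch_z is the distance from the TCP to the grasp point, in m); z points along the fingers, y is the line along which they close (so a half turn about z gives the same grasp; the last joint's range is limited). The gripper opens to 85 mm and grips with 20 to 120 N. Pads are 22 mm wide; open, the fingers measure 114 mm over their backs; the gripper's body (76 mm by 85 mm) begins 54 mm behind the grasp point. The pads swing forward as they close: fully open they stand 13 mm farther back than shut.
Start: joints at [1.151, 0.22, 1.526, -0, 1.395, -0.126], TCP at [0.181, 0.598, 0.231] pointing down, gripper open.
Joint ranges: [-2.98, 2.98], [-0.91, 2.08], [0.09, 2.57], [-1.24, 4.39], [0.2, 2.65], [-2.68, 2.68]. Speed limits (rad/s): [2.57, 2.57, 3.01, 3.14, 3.14, 3.14].

INTERFACE

Orientations are given as a unit quaternion [w, x, y, z].
In Python, from cell import sense, read_camera, arm gives the robot as it stands.
- The arm moves only by the shell command python3 -m handwheel 'ROWS' [OPENING] [FORCE]. ROWS is JSON, a list of rows, each a list of 6 numbers: the shift along the tool's x, y, z in units of 30 mm (1.0 is 30 mm), then the turn, a rotation vector about the tool's x, y, z in units of 6 degrees (1.0 is 6 degrees). A call has 1 to 5 rows; each row shifts and turns the commanded pose from where the row before left it, along the tool's axes as they then stand; what a row does not reach is not made up. A row lasts 1/12 s, in which the tool goes at most 41.7 mm and 7.16 degrees, less where a joint would pass 70% of its speed; a pose out of reach is approached as far as the arm can. A call is refused whole if a number of a shift passes 1 or a number of a turn 1, either way. A call with a gripper value outside its range is refused whole. OPENING is the finger opening in mm, from 0 to 85.4, set as the call begins (- or left out, the last holds). The fingers move at their own pace and stop on an object; FORCE is the grip in N (left out, the last holds). Time passes only in rows, so rows that do not move let the fingers close. It gives the time, the measured TCP pose, the force, the opening and the grip force at its end, in the units of the state.
- sense(): the state, without advancing time (a new reading comes with each control period).
- read_camera(name): name is "scene" or "top"; returns a dict with "image" (384x512x3 uint8, red, green, blue), "fx", "fy", "cx", "cy" (pixels), "xyz" and "orientation" of the camera in the world. Camera axes: x right, y up, looking along -z (the intrinsics and any distortion apply to the point x, -y, -z); pixel columns grow to the right and rows downward; lengths in m; the calibration is good to about 2 mm. A picture is of the moment at which its call begins. There is no depth.
- arm.hand_in(): hands the job in; it is judged then, once.
The state is a dict: "time": time; "q": joint angles; "dq": joint speeds; "tau": joint torques, N m; "eef_pos": TCP position; "eef_rot": TCP orientation; "contact_force": force on the tool from outside, world axes, zero at the start; "moment": the same for the moment, N m; "opening": finger opening in m; "finger_force": force on a finger pad.
Only numpy, scipy, OpenCV 4.12 (cv2) and the standard library are available. Lean on these libraries where they do the work, as an engineer would, in place of code of your own. Each camera call takes 0.05 s, during which the arm holds its last target. There are 200 camera calls.

## Working session

There is one attempt and no reset: what is moved stays moved. The work goes in short steps, Python scripts to look and compute and a shell command to move; the robot and the scene stay as the last step left them, time stands still between calls to the robot, and variables do not carry over. Pictures are saved under pics/ and viewed, at most 10 in all, crops included, and the job is handed in when it is done.

```bash
ls; mkdir -p pics
python3 - <<'E'
from cell import sense, read_camera, arm
import cv2
s=sense();print(s)
for n in("scene","top"):
    c=read_camera(n);cv2.imwrite(f"pics/{n}0.png",cv2.resize(c["image"][:,:,::-1],(800,600),interpolation=cv2.INTER_CUBIC))
    print({k:v for k,v in c.items() if k!="image"})
E
```

```text
pics
{'time': 0.0, 'q': array([ 1.15087793e+00,  2.21201030e-01,  1.52762516e+00, -3.58908884e-05,
        1.39476420e+00, -1.26104853e-01]), 'dq': array([ 4.64462152e-04,  5.90407613e-04, -6.03694126e-04, -1.21753567e-03,
        1.29656130e-03, -8.42589116e-06]), 'tau': array([-3.79267258e-04, -4.96886802e+01, -3.89390910e+01, -2.23057668e-04,
        1.11763991e-02, -1.81847054e-05]), 'eef_pos': array([0.18076102, 0.59762939, 0.2302074 ]), 'eef_rot': array([-2.52316864e-04,  1.46375728e-01,  9.89228562e-01, -9.66636457e-04]), 'contact_force': array([-0.27831415,  0.34900718, -0.33411263]), 'moment': array([-0.05994482, -0.00523769, -0.04468767]), 'finger_force': 0.0, 'opening': 0.08530716464369852}
{'fx': 382.61853077794683, 'fy': 382.61853077794683, 'cx': 253.6976134896648, 'cy': 190.5795230142189, 'xyz': array([ 1.18045295, -0.35678514,  0.51077796]), 'orientation': array([0.77602823, 0.4268428 , 0.22592054, 0.40564186])}
{'fx': 484.4790198190066, 'fy': 484.4790198190066, 'cx': 253.95015131171218, 'cy': 190.03867496269564, 'xyz': array([0.51249336, 0.05365212, 1.24044621]), 'orientation': array([-0.70454958, -0.02850138,  0.03052124,  0.70842502])}
```

View pics/scene0.png

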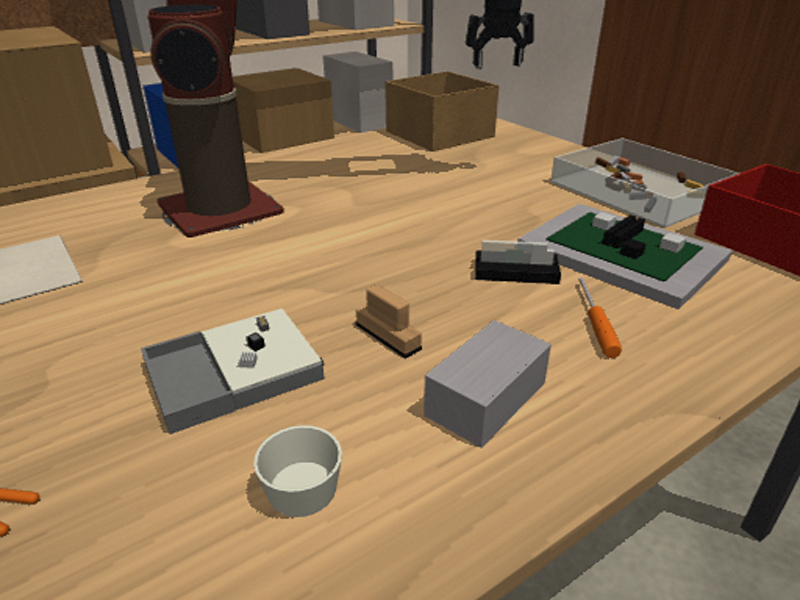

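View pics/top0.png

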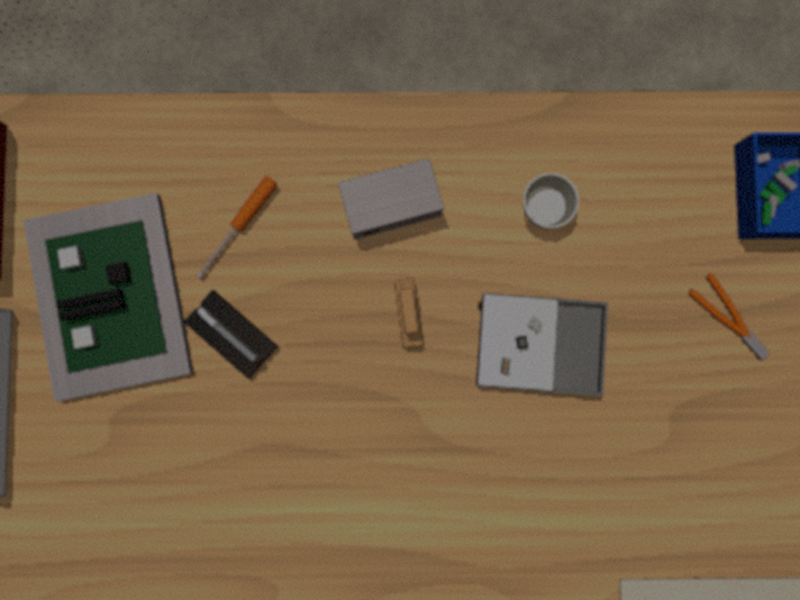

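The scene shows the pad/tray left of centre, with the scraper at (390,320), rack at (517,262), PSU at (487,380) and tub at (298,470). In the top view the pad is at (517,343) with the tray to its right (−y), the scraper at (409,313), the rack at (232,333) and the PSU at (392,198). Next I'll measure and zoom in on the slide.

```bash
cat > h.py <<'E'
import numpy as np, cv2
from scipy.spatial.transform import Rotation as R
from cell import sense, read_camera, arm
def ray(c,u,v):
    d=np.array([(u-c["cx"])/c["fx"],-(v-c["cy"])/c["fy"],-1.])
    w,x,y,z=c["orientation"]; return R.from_quat([x,y,z,w]).apply(d)
def onz(c,u,v,z):
    d=ray(c,u,v); return c["xyz"]+d*(z-c["xyz"][2])/d[2]
def proj(c,p):
    w,x,y,z=c["orientation"]; q=R.from_quat([x,y,z,w]).inv().apply(np.asarray(p)-c["xyz"])
    return np.array([c["cx"]-c["fx"]*q[0]/q[2], c["cy"]+c["fy"]*q[1]/q[2]])
def tri(c1,p1,c2,p2):
    a,b=ray(c1,*p1),ray(c2,*p2); s=np.linalg.lstsq(np.c_[a,-b],c2["xyz"]-c1["xyz"],rcond=None)[0]
    P,Q=c1["xyz"]+s[0]*a,c2["xyz"]+s[1]*b; return (P+Q)/2,np.linalg.norm(P-Q)
def rect(c,mask,roi,z):
    """min-area rectangle of largest blob in roi (u0,v0,u1,v1), on plane z -> centre, sides, yaw of long side"""
    m=np.zeros(mask.shape,np.uint8);u0,v0,u1,v1=roi;m[v0:v1,u0:u1]=mask[v0:v1,u0:u1]
    k=max(cv2.findContours(m,cv2.RETR_EXTERNAL,cv2.CHAIN_APPROX_NONE)[0],key=cv2.contourArea)
    P=np.array([onz(c,*p,z)[:2] for p in k[:,0,:]],np.float32)*1000
    (x,y),(a,b),t=cv2.minAreaRect(P)
    if a<b:a,b,t=b,a,t+90
    return np.round([x,y,a,b,(t+90)%180-90],1)
def state():
    s=sense();w,x,y,z=s["eef_rot"];r=R.from_quat([x,y,z,w]);return s,r
E
python3 - <<'E'
from h import *
t=read_camera("top");s=read_camera("scene");I=t["image"]
g=cv2.cvtColor(I,cv2.COLOR_RGB2HSV);S,V=g[...,1],g[...,2]
print("pad",rect(t,((S<60)&(V>150)).astype(np.uint8),(295,180,365,260),.03))
print("viewer all",rect(t,(S<70).astype(np.uint8),(295,180,400,265),.03))
print("rack",rect(t,((V<70)|(S<60)).astype(np.uint8),(115,180,182,245),.02))
print("slide",rect(t,((V>75)&(S<90)).astype(np.uint8),(125,190,172,235),.056))
for n,(c,(u,v,w,h)) in {"a":(t,(112,178,72,68)),"b":(s,(295,145,72,42)),"c":(t,(240,170,40,60)),"d":(t,(300,185,70,70))}.items():
    k=cv2.resize(c["image"][v:v+h,u:u+w,::-1],(390,290),interpolation=cv2.INTER_CUBIC);globals()["k"+n]=k
cv2.imwrite("pics/crops.png",np.vstack([np.hstack([ka,kb]),np.hstack([kc,kd])]))
E
```

```text
Traceback (most recent call last):
  File "h.py", line 18, in rect
    k=max(cv2.findContours(m,cv2.RETR_EXTERNAL,cv2.CHAIN_APPROX_NONE)[0],key=cv2.contourArea)
ValueError: max() iterable argument is empty
```

Run:
```python
from h import *
t=read_camera("top");s=read_camera("scene");I=t["image"]
g=cv2.cvtColor(I,cv2.COLOR_RGB2HSV);S,V=g[...,1],g[...,2]
for n,(u,v) in dict(pad=(320,210),tray=(370,220),bench=(290,260),rack=(135,205),slide=(145,212),ridge=(262,200),block=(267,220)).items(): print(n,g[v,u])
for n,(c,(u,v,w,h)) in {"a":(t,(112,178,72,68)),"b":(s,(295,145,72,42)),"c":(t,(240,170,40,60)),"d":(t,(300,185,70,70))}.items():
    k=cv2.resize(c["image"][v:v+h,u:u+w,::-1],(390,290),interpolation=cv2.INTER_CUBIC);globals()["k"+n]=k
cv2.imwrite("pics/crops.png",np.vstack([np.hstack([ka,kb]),np.hstack([kc,kd])]))
```

```text
pad [150   4 139]
tray [23 12 84]
bench [ 17 112 141]
rack [135   8 136]
slide [50  9 85]
ridge [ 16 128 138]
block [ 16 129 121]
```

View pics/crops.png

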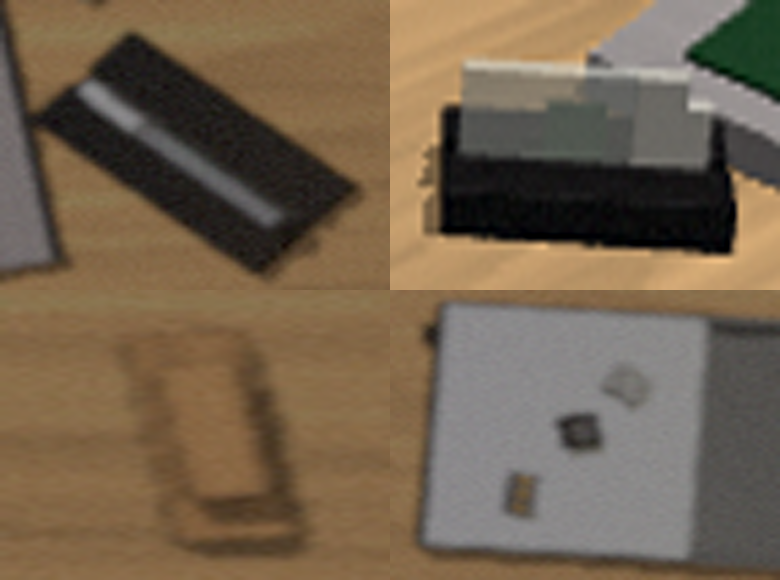

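The crop shows the frosted end of the slide at upper-left of the top view. From the scene camera the notch is upper right, so that camera sees the back and the label faces −x,+y. I'll run the measurements with corrected masks and take a closer crop of the scraper.

Run:
```python
from h import *
t=read_camera("top");s=read_camera("scene");I=cv2.GaussianBlur(t["image"],(3,3),0)
g=cv2.cvtColor(I,cv2.COLOR_RGB2HSV);S,V=g[...,1],g[...,2]
M=lambda b:cv2.morphologyEx(b.astype(np.uint8),cv2.MORPH_OPEN,np.ones((2,2)))
print("pad",rect(t,M((S<50)&(V>110)),(297,180,365,260),.03))
print("viewer",rect(t,M(S<60),(295,180,400,265),.03))
print("tray",rect(t,M((S<60)&(V<100)),(352,180,400,265),.02))
print("rack",rect(t,M((S<60)|(V<60)),(121,180,182,245),.02))
print("slide",rect(t,M((V>62)&(S<60)),(124,192,168,225),.056))
print("psu",rect(t,M(S<60),(205,90,295,155),.065)); print("tub",rect(t,M(S<60),(325,100,380,160),.05))
sat=S[185:255,300:370]
# chips: darker than pad
m=M((V<105)|(S>45)); m[:192]=0;m[246:]=0;m[:,:310]=0;m[:,351:]=0
n,l,st,ce=cv2.connectedComponentsWithStats(m)
for i in range(1,n):
    if st[i,4]>5:print("chip",st[i],onz(t,*ce[i],.042)[:2]*1000)
a=cv2.resize(t["image"][170:230,240:290,::-1],(400,480),interpolation=cv2.INTER_LANCZOS4)
b=cv2.resize(s["image"][180:230,223:273,::-1],(400,480),interpolation=cv2.INTER_LANCZOS4)
o=np.hstack([a,b]);o=cv2.convertScaleAbs(o,alpha=1.5,beta=-30);cv2.imwrite("pics/scr.png",o)
```

```text
pad [ 539.6 -145.5  145.6  118.    -4.7]
viewer [ 535.3 -183.   200.4  149.2   85.3]
tray [ 530.  -246.3  149.2   78.6   -4.4]
rack [554.2 315.5 140.1  67.3  48.6]
slide [559.1 322.7  99.7  13.7  47.1]
psu [766.3  56.6 148.9  90.4 -75.4]
tub [ 763.6 -197.9   86.3   84.9   -1.1]
chip [310 192   1   7   7] [599.68189143 -89.04254713]
chip [331 216   8   9  66] [ 537.42904217 -148.87125616]
chip [322 231   5  10  45] [ 500.13248297 -121.86981351]
```

View pics/scr.png

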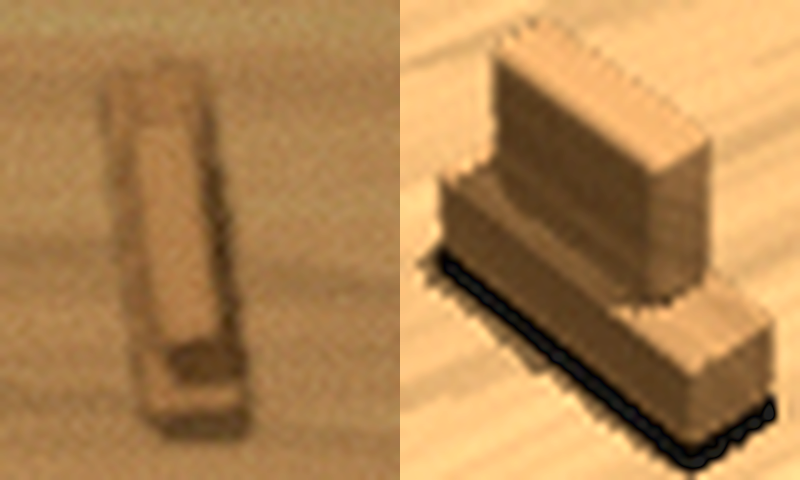

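The scraper crop gives the ridge-top corners: in the left panel (137,122), (200,118), (217,340), (152,348); in the right panel (540,20), (710,138), (650,172), (497,55).

Run:
```python
from h import *
t=read_camera("top");s=read_camera("scene")
T=np.array([(137,122),(200,118),(217,340),(152,348)])/8+[240,170]-.5
P=np.array([onz(t,*p,.072)[:2]*1000 for p in T]);print(P.round(1),P.mean(0),np.hypot(*(P-np.roll(P,1,0)).T))
Sc=np.array([(540,20),(710,138),(650,172),(497,55)])-[400,0];Sc=Sc/[8,9.6]+[223,180]-.5
Q=np.array([onz(s,*p,.072)[:2]*1000 for p in Sc]);print(Q.round(1),Q.mean(0),np.hypot(*(Q-np.roll(Q,1,0)).T))
B=(np.array([(440,250),(690,462),(775,410)])-[400,0])/[8,9.6]+[223,180]-.5
print("block bottom",np.array([onz(s,*p,.002)[:2]*1000 for p in B]).round(1))
for n,A in(("top",P),("scene",Q)):
    d=np.diff(A,axis=0);e=[d[i]/np.hypot(*d[i]) for i in range(3)];print(n,np.degrees(np.arctan2([x[1] for x in d],[x[0] for x in d])))
# chips in scene: crop contrast; rack/slide
k=lambda c,u0,v0,u1,v1:cv2.resize(c["image"][v0:v1,u0:u1,::-1],(400,320),interpolation=cv2.INTER_LANCZOS4)
cv2.imwrite("pics/z.png",np.hstack([k(s,300,145,364,185),k(s,85,190,213,280)]))
```

```text
[[623.1  43.5]
 [624.2  24.4]
 [557.   19.8]
 [554.7  39.4]] [589.73336582  31.75966071] [68.54878617 19.11920478 67.39706953 19.74147428]
[[558.7  33.7]
 [627.3  43. ]
 [629.4  22.2]
 [565.1  15.5]] [595.11335579  28.58619674] [19.23286127 69.1403127  20.91228216 64.66749547]
block bottom [[534.7  12.4]
 [645.5  23.8]
 [643.1  54.2]]
top [ -86.65762154 -176.06429353   96.6971623 ]
scene [   7.71069744  -84.17246951 -174.10674099]
```

View pics/z.png

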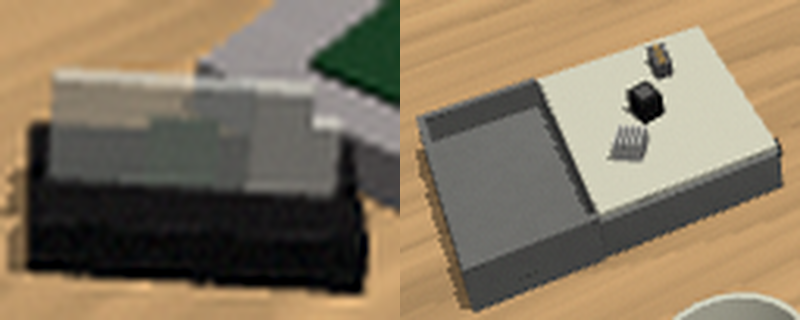

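The crop shows the notch at upper right of the slide from behind, and the chips spread along the pad's long side, not overlapping in the sweep direction. Next come the exact chip and slide numbers and the first move plan.

```bash
cat >> h.py <<'E'
def plan(p,yaw=None,tilt=0):
    """shift to TCP p (m) in tool units of 30 mm, in axes AFTER turning; turn (in 6 deg units, tool axes) to tool-down with tool y at yaw deg, then tilted about tool x"""
    s,r=state(); g=r
    if yaw is not None:
        a=np.radians(yaw); Y=np.array([np.cos(a),np.sin(a),0]);Z=np.array([0,0,-1.])
        g=R.from_matrix(np.c_[np.cross(Y,Z),Y,Z])*R.from_rotvec([np.radians(tilt),0,0])
    print("turn",np.round(np.degrees((r.inv()*g).as_rotvec())/6,2),"shift after",np.round(g.inv().apply(np.array(p)-s["eef_pos"])/.03,2))
    M=r.as_matrix();print("t %.2f"%s["time"],"tcp",np.round(s["eef_pos"]*1000,1),"toolY yaw %.1f"%np.degrees(np.arctan2(M[1,1],M[0,1])),"z",np.round(M[:,2],3),"q",np.round(s["q"],2),"F",np.round(s["contact_force"],1),"open %.1f ff %.1f"%(s["opening"]*1000,s["finger_force"]))
E
python3 - <<'E'
from h import *
t=read_camera("top");s=read_camera("scene")
C=np.array([539,-144.5]);a=np.radians(-4.7);X=np.array([np.cos(a),np.sin(a)]);Y=np.array([-X[1],X[0]])
for n,(u,v),z in(("relay",(334.5,220),.045),("conn",(324,235.5),.041),("heats",(342.7,207.9),.042)):
    p=onz(t,u,v,z)[:2]*1000-C;print(n,p@X,p@Y)
for u,v in((583,0),): pass
E1=onz(t,112+83/5.417-.5,178+85/4.265-.5,.056)*1000;E2=onz(t,112+280/5.417-.5,178+222/4.265-.5,.056)*1000
d=E1-E2;print("slide ends top view",E1,E2,np.hypot(*d[:2]),np.degrees(np.arctan2(d[1],d[0])))
# scene crop: right crop left panel scale 6.25,8
f=lambda x,y,z:onz(s,300+x/6.25-.5,145+y/8-.5,z)*1000
print("scene top edge plain end",f(52,72,.056),"notch start (x=48)",f(313,92,.056),"bottom of notch end x=60,z=38",f(338,122,.044))
plan([.590,.0315,.150],95.5)
E
```

```text
relay -1.3283794087809064 -3.7616498896495165
conn -41.25753079650704 19.01466492453538
heats 30.180101356455793 -22.642974639578846
slide ends top view [595.12284885 361.36179609  56.        ] [516.22865543 271.5755297   56.        ] 119.52350140788457 48.69458684042489
scene top edge plain end [517.8796212  272.04414606  56.        ] notch start (x=48) [591.012026   350.91675218  56.        ] bottom of notch end x=60,z=38 [596.50010002 362.21016734  44.        ]
turn [ 0.    0.   -3.72] shift after [-11.76 -20.11   2.71]
t 0.60 tcp [181.  598.2 231.3] toolY yaw 73.2 z [ 0.  0. -1.] q [ 1.15  0.22  1.53 -0.    1.39 -0.13] F [ 0.2  0.2 -0.3] open 85.8 ff 0.0
```

```bash
H="python3 -m handwheel"; 
$H '[[0,0,0,0,0,-0.93],[0,0,0,0,0,-0.93],[0,0,0,0,0,-0.93],[0,0,0,0,0,-0.93],[-0.3,-0.5,0,0,0,0]]' 60 40 >/dev/null
$H '[[-0.53,-0.91,0.12,0,0,0],[-0.53,-0.91,0.12,0,0,0],[-0.53,-0.91,0.12,0,0,0],[-0.53,-0.91,0.12,0,0,0],[-0.53,-0.91,0.12,0,0,0]]' >/dev/null
$H '[[-0.53,-0.91,0.12,0,0,0],[-0.53,-0.91,0.12,0,0,0],[-0.53,-0.91,0.12,0,0,0],[-0.53,-0.91,0.12,0,0,0],[-0.53,-0.91,0.12,0,0,0]]' >/dev/null
$H '[[-0.53,-0.91,0.12,0,0,0],[-0.53,-0.91,0.12,0,0,0],[-0.53,-0.91,0.12,0,0,0],[-0.53,-0.91,0.12,0,0,0],[-0.53,-0.91,0.12,0,0,0]]' >/dev/null
$H '[[-0.53,-0.91,0.12,0,0,0],[-0.53,-0.91,0.12,0,0,0],[-0.53,-0.91,0.12,0,0,0],[-0.53,-0.91,0.12,0,0,0],[-0.53,-0.91,0.12,0,0,0]]' >/dev/null
$H '[[-0.53,-0.91,0.12,0,0,0],[-0.33,-0.5,0,0,0,0],[0,0,0,0,0,0]]'
python3 -c "from h import *;plan([.590,.0315,.037],95.5)"
```

```text
time: 2.93
eef_pos: [0.5918, 0.028, 0.1556]
eef_rot: [0.001, -0.046, 0.999, -0.001]
contact_force: [0.0, -0.4, -0.2]
opening: 0.0599
finger_force: 0.0
turn [-0.01  0.01 -0.04] shift after [0.05 0.12 3.95]
t 2.93 tcp [591.8  28.  155.6] toolY yaw 95.3 z [ 0.001 -0.001 -1.   ] q [-0.09  0.21  1.69 -0.    1.24 -1.75] F [ 0.  -0.4 -0.2] open 59.9 ff 0.0
```

```bash
H="python3 -m handwheel"; 
$H '[[0.05,0.12,0.8,0,0,0],[0,0,0.8,0,0,0],[0,0,0.8,0,0,0],[0,0,0.8,0,0,0],[0,0,0.75,0,0,0]]'  >/dev/null
$H '[[0,0,0,0,0,0]]'
python3 -c "from h import *;plan([.590,.0315,.037],95.5)"
$H '[[0,0,0,0,0,0],[0,0,0,0,0,0],[0,0,0,0,0,0],[0,0,0,0,0,0],[0,0,0,0,0,0]]' 10 50
$H '[[0,0,0,0,0,0],[0,0,0,0,0,0]]'
```

```text
time: 3.43
eef_pos: [0.5836, 0.0358, 0.0322]
eef_rot: [-0.004, -0.048, 0.999, 0.001]
contact_force: [-1.3, 0.6, -1.1]
opening: 0.0599
finger_force: 0.0
turn [ 0.02 -0.08  0.  ] shift after [-0.2  -0.16 -0.16]
t 3.43 tcp [583.6  35.8  32.2] toolY yaw 95.5 z [-0.009  0.001 -1.   ] q [-0.07  0.35  1.77  0.    1.03 -1.74] F [-1.3  0.6 -1.1] open 59.9 ff 0.0
time: 3.85
eef_pos: [0.5897, 0.0349, 0.0393]
eef_rot: [0.002, -0.048, 0.999, -0.0]
contact_force: [-0.6, 0.2, 4.9]
opening: 0.0214
finger_force: 52.9
time: 4.02
eef_pos: [0.5897, 0.0348, 0.0393]
eef_rot: [0.002, -0.048, 0.999, -0.0]
contact_force: [-0.5, 0.9, 6.9]
opening: 0.0209
finger_force: 53.1
```

```bash
H="python3 -m handwheel"; 
$H '[[0,0,-0.7,0,0,0],[0,0,-0.7,0,0,0],[0,0,-0.7,0,0,0],[0,0,0,0,0,0.85],[0,0,0,0,0,0.85]]'  >/dev/null
$H '[[0,0,0,0,0,0],[0,0,0,0,0,0]]'
python3 -c "
from h import *;plan([.5396,-.0884,.1],85.3)"
```

```text
time: 4.6
eef_pos: [0.5876, 0.0349, 0.1]
eef_rot: [-0.0, 0.04, 0.999, 0.0]
contact_force: [-0.7, -0.5, -1.2]
opening: 0.0216
finger_force: 52.1
turn [ 0.   -0.01  0.02] shift after [ 1.26 -4.23 -0.  ]
t 4.60 tcp [587.6  34.9 100. ] toolY yaw 85.4 z [-0.001  0.    -1.   ] q [-0.07  0.26  1.74  0.    1.14 -1.57] F [-0.7 -0.5 -1.2] open 21.6 ff 52.1
```

```bash
H="python3 -m handwheel"; 
$H '[[0.21,-0.7,0,0,0,0],[0.21,-0.7,0,0,0,0],[0.21,-0.7,0,0,0,0],[0.21,-0.7,0,0,0,0],[0.21,-0.7,0,0,0,0]]'  >/dev/null
$H '[[0.21,-0.7,0,0,0,0],[0,0,0,0,0,0],[0,0,0,0,0,0]]' >/dev/null
$H '[[0,0,0.4,0,0,0],[0,0,0.4,0,0,0],[0,0,0,0,0,0],[0,0,0,0,0,0]]' >/dev/null
python3 - <<'E'
from h import *;plan([.5396,-.0884,.071],85.3)
s=read_camera("scene");t=read_camera("top")
k=lambda c,u0,v0,u1,v1,w:cv2.resize(c["image"][v0:v1,u0:u1,::-1],(w,400),interpolation=cv2.INTER_LANCZOS4)
cv2.imwrite("pics/e.png",np.hstack([k(s,80,150,230,280,450),k(t,280,180,380,265,350)]))
E
```

```text
turn [ 0.01 -0.04  0.01] shift after [-0.04 -0.06  0.1 ]
t 5.60 tcp [538.6 -86.4  74.1] toolY yaw 85.4 z [-0.004  0.001 -1.   ] q [-0.3   0.21  1.86  0.    1.08 -1.79] F [-0.2 -0.1 -1.4] open 21.5 ff 52.0
```

View pics/e.png

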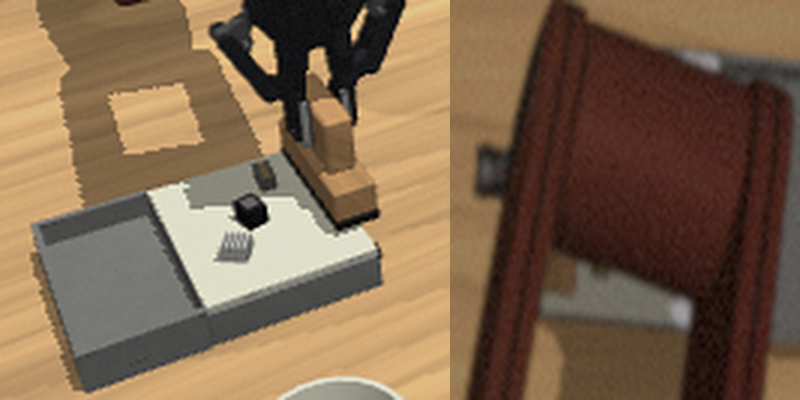

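The scraper is over the back strip of the pad, clear of all chips and nearly touching. Lowering slightly, then sweeping.

```bash
H="python3 -m handwheel"; 
$H '[[-0.03,0,0.1,0,0,0],[0,0,0,0,0,0],[0,0,0,0,0,0]]'
$H '[[0,-0.3,0,0,0,0],[0,-0.3,0,0,0,0],[0,-0.3,0,0,0,0],[0,-0.3,0,0,0,0],[0,-0.3,0,0,0,0]]'
$H '[[0,-0.3,0,0,0,0],[0,-0.2,0,0,0,0],[0,0,0,0,0,0]]' >/dev/null
python3 - <<'E'
from h import *;plan([.5302,-.2039,.072],85.3)
E
```

```text
time: 5.95
eef_pos: [0.5411, -0.0876, 0.0733]
eef_rot: [0.0, 0.041, 0.999, -0.0]
contact_force: [0.1, -0.4, -2.1]
opening: 0.0214
finger_force: 52.0
time: 6.37
eef_pos: [0.5371, -0.1339, 0.0733]
eef_rot: [0.0, 0.041, 0.999, -0.0]
contact_force: [-0.1, -0.5, -2.1]
opening: 0.0213
finger_force: 52.1
turn [-0.    0.   -0.02] shift after [ 0.04 -1.83  0.04]
t 6.62 tcp [ 535.9 -149.2   73.3] toolY yaw 85.2 z [ 0.    -0.001 -1.   ] q [-0.41  0.23  1.84 -0.    1.08 -1.9 ] F [-0.9 -0.2 -2.6] open 21.7 ff 52.1
```

```bash
H="python3 -m handwheel"; 
$H '[[0.01,-0.2,0.02,0,0,0],[0.01,-0.2,0.02,0,0,0],[0.01,-0.2,0,0,0,0],[0,-0.2,0,0,0,0],[0,-0.2,0,0,0,0]]' >/dev/null
$H '[[0,-0.2,0,0,0,0],[0,-0.2,0,0,0,0],[0,-0.2,0,0,0,0],[0,-0.2,0,0,0,0],[0,0,0,0,0,0]]'
python3 - <<'E'
from h import *;plan([.5302,-.2039,.072],85.3)
s=read_camera("scene")
cv2.imwrite("pics/f.png",cv2.resize(s["image"][150:280,70:230,::-1],(640,520),interpolation=cv2.INTER_LANCZOS4))
E
```

```text
time: 7.45
eef_pos: [0.5306, -0.2026, 0.0721]
eef_rot: [0.0, 0.042, 0.999, -0.0]
contact_force: [0.2, 0.2, -1.9]
opening: 0.0215
finger_force: 52.1
turn [-0.01  0.   -0.01] shift after [ 0.01 -0.05  0.  ]
t 7.45 tcp [ 530.6 -202.6   72.1] toolY yaw 85.2 z [ 0.    -0.001 -1.   ] q [-0.5   0.25  1.81 -0.    1.08 -1.99] F [ 0.2  0.2 -1.9] open 21.5 ff 52.1
```

View pics/f.png

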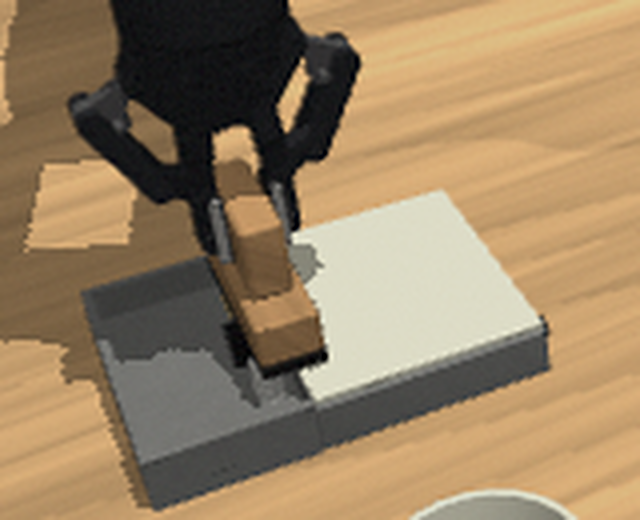

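The pad is clear and the relay is at the tray edge at (235,345). I'll push 9 mm more, then lift and return.

```bash
H="python3 -m handwheel"; 
$H '[[0,-0.15,0,0,0,0],[0,-0.15,0,0,0,0],[0,0,0,0,0,0],[0,0,-0.6,0,0,0],[0,0,-0.6,0,0,0]]' >/dev/null
$H '[[0,0,-0.3,0,0,0],[0,0.5,0,0,0,-0.85],[0,0.8,0,0,0,-0.85],[0,0.8,0,0,0,0],[0,0,0,0,0,0]]'
python3 - <<'E'
from h import *;plan([.590,.034,.075],95.5)
E
```

```text
time: 8.33
eef_pos: [0.528, -0.1436, 0.1165]
eef_rot: [-0.001, -0.049, 0.999, 0.001]
contact_force: [-0.2, -0.1, -2.6]
opening: 0.021
finger_force: 52.1
turn [ 0.02 -0.01  0.02] shift after [-2.63  5.7   1.38]
t 8.33 tcp [ 528.  -143.6  116.5] toolY yaw 95.6 z [-0.001  0.002 -1.   ] q [-0.41  0.15  1.83  0.    1.16 -2.08] F [-0.2 -0.1 -2.6] open 21.0 ff 52.1
```

```bash
H="python3 -m handwheel"; 
$H '[[-0.38,0.81,0,0,0,0],[-0.38,0.81,0,0,0,0],[-0.38,0.81,0,0,0,0],[-0.38,0.81,0,0,0,0],[-0.38,0.81,0,0,0,0]]' >/dev/null
$H '[[-0.38,0.81,0,0,0,0],[-0.35,0.81,0,0,0,0],[0,0,0.7,0,0,0],[0,0,0.7,0,0,0],[0,0,0,0,0,0]]' >/dev/null
$H '[[0,0,0,0,0,0]]'
python3 - <<'E'
from h import *;plan([.590,.034,.0395],95.5)
s=read_camera("scene")
cv2.imwrite("pics/g.png",cv2.resize(s["image"][140:280,70:270,::-1],(800,560),interpolation=cv2.INTER_LANCZOS4))
E
```

```text
time: 9.25
eef_pos: [0.5895, 0.0296, 0.0735]
eef_rot: [-0.002, -0.048, 0.999, 0.0]
contact_force: [-0.1, 0.6, -0.9]
opening: 0.0213
finger_force: 52.0
turn [ 0.01 -0.04 -0.  ] shift after [-0.03  0.15  1.13]
t 9.25 tcp [589.5  29.6  73.5] toolY yaw 95.5 z [-0.004  0.    -1.   ] q [-0.08  0.3   1.74 -0.    1.1  -1.75] F [-0.1  0.6 -0.9] open 21.3 ff 52.0
```

View pics/g.png

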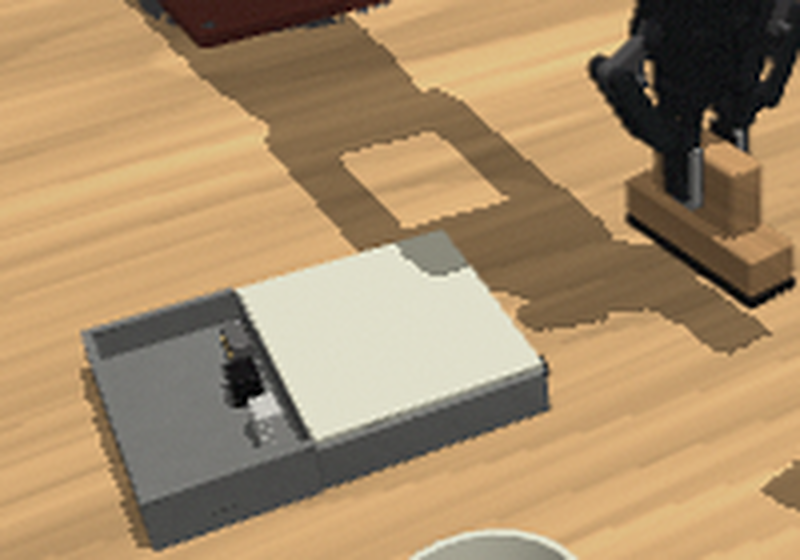

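All three chips are in the tray (225–270, 330–430) and the pad is empty. Lowering the scraper.

```bash
H="python3 -m handwheel"; 
$H '[[0,0.1,0.3,0,0,0],[0,0,0.3,0,0,0],[0,0,0.3,0,0,0],[0,0,0,0,0,0],[0,0,0,0,0,0]]'
$H '[[0,0,0.08,0,0,0],[0,0,0.08,0,0,0],[0,0,0,0,0,0],[0,0,0,0,0,0]]'
```

```text
time: 9.72
eef_pos: [0.5898, 0.0324, 0.047]
eef_rot: [-0.001, -0.048, 0.999, 0.0]
contact_force: [0.0, 0.9, -1.5]
opening: 0.0211
finger_force: 52.1
time: 10.05
eef_pos: [0.5907, 0.0325, 0.0432]
eef_rot: [0.0, -0.048, 0.999, -0.0]
contact_force: [0.2, 0.3, -2.4]
opening: 0.0213
finger_force: 52.1
```

```bash
H="python3 -m handwheel"; 
$H '[[0,0,0.05,0,0,0],[0,0,0.05,0,0,0],[0,0,0,0,0,0],[0,0,0,0,0,0]]'
$H '[[0,0,0.03,0,0,0],[0,0,0,0,0,0],[0,0,0,0,0,0]]'
```

```text
time: 10.38
eef_pos: [0.5905, 0.0325, 0.0401]
eef_rot: [-0.0, -0.048, 0.999, 0.0]
contact_force: [-0.1, 0.2, -1.3]
opening: 0.0212
finger_force: 52.1
time: 10.63
eef_pos: [0.5908, 0.0325, 0.0394]
eef_rot: [0.0, -0.048, 0.999, -0.0]
contact_force: [-0.9, -0.2, -1.5]
opening: 0.0214
finger_force: 52.2
```

```bash
H="python3 -m handwheel"; 
$H '[[0,0,0.03,0,0,0],[0,0,0,0,0,0],[0,0,0,0,0,0]]'
$H '[[0,0,0.03,0,0,0],[0,0,0,0,0,0],[0,0,0,0,0,0]]'
```

```text
time: 10.88
eef_pos: [0.5908, 0.0325, 0.0393]
eef_rot: [0.0, -0.048, 0.999, -0.0]
contact_force: [-3.8, -0.4, 5.5]
opening: 0.0213
finger_force: 53.1
time: 11.13
eef_pos: [0.5908, 0.0325, 0.0393]
eef_rot: [-0.0, -0.048, 0.999, -0.0]
contact_force: [-7.1, 0.8, 11.9]
opening: 0.0214
finger_force: 54.1
```

```bash
H="python3 -m handwheel"; 
$H '[[0,0,-0.03,0,0,0],[0,0,0,0,0,0],[0,0,0,0,0,0],[0,0,0,0,0,0],[0,0,0,0,0,0]]' 60 
$H '[[0,0,-0.5,0,0,0],[0,0,-0.9,0,0,0],[0,0,-0.9,0,0,0],[0,0,-0.9,0,0,0],[0,0,-0.5,0,0,-0.9]]' >/dev/null
$H '[[0,0,0,0,0,-0.9],[0,0,0,0,0,-0.9],[0,0,0,0,0,-0.9],[0,0,0,0,0,-0.9],[0,0,0,0,0,-0.9]]' >/dev/null
$H '[[0,0,0,0,0,-0.9],[0,0,0,0,0,-0.9],[0,0,0,0,0,0]]' 40
python3 -c "
from h import *;plan([.5326,.2902,.11],138.7)"
```

```text
time: 11.55
eef_pos: [0.5906, 0.0325, 0.0381]
eef_rot: [-0.0, -0.048, 0.999, 0.0]
contact_force: [0.4, 0.1, -0.3]
opening: 0.0598
finger_force: 0.0
time: 12.63
eef_pos: [0.5906, 0.0325, 0.1491]
eef_rot: [-0.0, -0.414, 0.91, 0.0]
contact_force: [-0.5, -0.4, 1.4]
opening: 0.0399
finger_force: 0.0
turn [ 0.   -0.    0.03] shift after [-5.18  7.12  1.3 ]
t 12.63 tcp [590.6  32.5 149.1] toolY yaw 138.9 z [-0.  0. -1.] q [-0.08  0.21  1.7   0.    1.23 -2.5 ] F [-0.5 -0.4  1.4] open 39.9 ff 0.0
```

```bash
H="python3 -m handwheel"; 
$H '[[-0.58,0.79,0,0,0,0],[-0.58,0.79,0,0,0,0],[-0.58,0.79,0,0,0,0],[-0.58,0.79,0,0,0,0],[-0.58,0.79,0,0,0,0]]' >/dev/null
$H '[[-0.58,0.79,0,0,0,0],[-0.58,0.79,0,0,0,0],[-0.58,0.79,0,0,0,0],[-0.54,0.8,0,0,0,0],[0,0,0.6,0,0,0]]' >/dev/null
$H '[[0,0,0.6,0,0,0],[0,0,0.6,0,0,0],[0,0,0.2,0,0,0],[0,0,0,0,0,0],[0,0,0,0,0,0]]'
python3 - <<'E'
from h import *;plan([.5326,.2902,.029],138.7)
s=read_camera("scene")
cv2.imwrite("pics/i.png",cv2.resize(s["image"][110:230,210:370,::-1],(800,600),interpolation=cv2.INTER_LANCZOS4))
E
```

```text
time: 13.88
eef_pos: [0.5328, 0.2901, 0.0895]
eef_rot: [-0.0, -0.412, 0.911, 0.0]
contact_force: [-0.8, -0.3, 1.6]
opening: 0.0402
finger_force: 0.0
turn [ 0.   -0.   -0.02] shift after [0.   0.01 2.02]
t 13.88 tcp [532.8 290.1  89.5] toolY yaw 138.6 z [-0. -0. -1.] q [ 0.37  0.32  1.69 -0.    1.13 -2.05] F [-0.8 -0.3  1.6] open 40.2 ff 0.0
```

View pics/i.png

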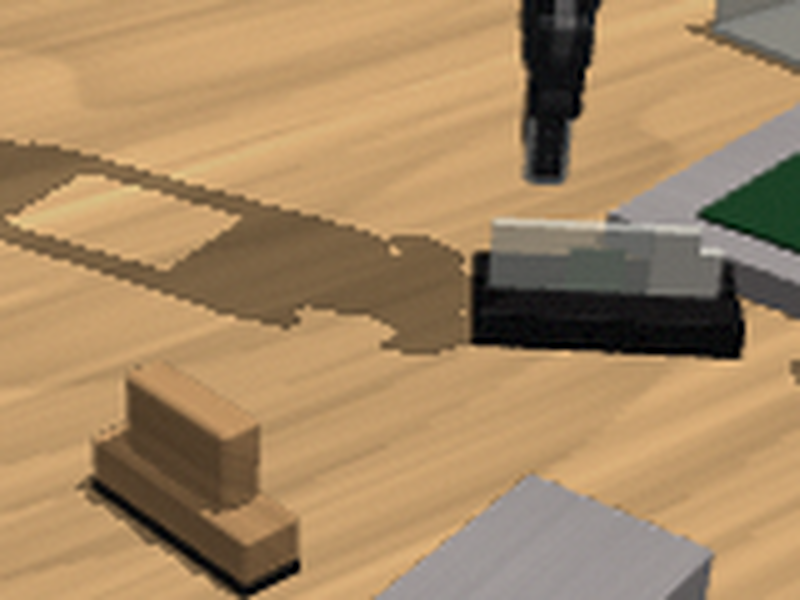

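The scraper is standing on the bench at (200,500), and the fingers (545,180) are over the plain part of the slide, about 26 mm from its plain end. Descend and grip.

```bash
H="python3 -m handwheel"; 
$H '[[0,0,0.5,0,0,0],[0,0,0.5,0,0,0],[0,0,0.5,0,0,0],[0,0,0.5,0,0,0],[0,0,0,0,0,0]]'
$H '[[0,0,0,0,0,0],[0,0,0,0,0,0],[0,0,0,0,0,0],[0,0,0,0,0,0],[0,0,0,0,0,0]]' 3 40
$H '[[0,0,0,0,0,0],[0,0,0,0,0,0],[0,0,0,0,0,0]]' 3 80
python3 -c "
from h import *;plan([.5326,.2902,.029],138.7)"
```

```text
time: 14.35
eef_pos: [0.5317, 0.2895, 0.0278]
eef_rot: [-0.001, -0.412, 0.911, 0.0]
contact_force: [-0.6, -0.2, 0.1]
opening: 0.0401
finger_force: 0.0
time: 14.77
eef_pos: [0.534, 0.2909, 0.0313]
eef_rot: [0.001, -0.412, 0.911, 0.0]
contact_force: [-1.7, 0.5, 5.9]
opening: 0.0079
finger_force: 42.6
time: 15.02
eef_pos: [0.5341, 0.2908, 0.0314]
eef_rot: [0.002, -0.412, 0.911, -0.0]
contact_force: [-1.2, 0.2, 6.3]
opening: 0.0073
finger_force: 78.8
turn [-0.01  0.03 -0.  ] shift after [0.05 0.02 0.08]
t 15.02 tcp [534.1 290.8  31.4] toolY yaw 138.7 z [ 0.003  0.001 -1.   ] q [ 0.37  0.4   1.71  0.    1.03 -2.05] F [-1.2  0.2  6.3] open 7.3 ff 78.8
```

```bash
H="python3 -m handwheel"; 
$H '[[0,0,-0.3,0,0,0],[0,0,-0.4,0,0,0],[0,0,-0.6,0,0,0],[0,0,-0.8,0,0,0],[0,0,-0.8,0,0,0]]'
$H '[[0,0,-0.8,0,0,0],[0,0,-0.8,0,0,0],[0,0,-0.8,0,0,0],[0,0,-0.5,0,0,0.5],[0,0,0,0,0,0.9]]' >/dev/null
$H '[[0,0,0,0,0,0.9],[0,0,0,0,0,0.9],[0,0,0,0,0,0.9],[0,0,0,0,0,0.9],[0,0,0,0,0,0.9]]' >/dev/null
$H '[[0,0,0,0,0,0.9],[0,0,0,0,0,0.9],[0,0,0,0,0,0.9],[0,0,0,0,0,0.9],[0,0,0,0,0,0.9]]' >/dev/null
$H '[[0,0,0,0,0,0.9],[0,0,0,0,0,0.9],[0,0,0,0,0,0.9],[0,0,0,0,0,0.9],[0,0,0,0,0,0.9]]' >/dev/null
$H '[[0,0,0,0,0,0.9],[0,0,0,0,0,0.9],[0,0,0,0,0,0.9],[0,0,0,0,0,0.9],[0,0,0,0,0,0.9]]' >/dev/null
$H '[[0,0,0,0,0,0.9],[0,0,0,0,0,0.9],[0,0,0,0,0,0.9],[0,0,0,0,0,0.9],[0,0,0,0,0,0.9]]' >/dev/null
$H '[[0,0,0,0,0,0.9],[0,0,0,0,0,0]]'
python3 -c "
from h import *;plan([.5400,-.072,.22],-10)"
```

```text
time: 15.43
eef_pos: [0.5324, 0.2899, 0.1177]
eef_rot: [-0.0, -0.412, 0.911, -0.0]
contact_force: [1.2, 0.1, 0.8]
opening: 0.0076
finger_force: 78.0
time: 18.1
eef_pos: [0.5329, 0.2902, 0.2045]
eef_rot: [0.0, 0.768, 0.641, 0.0]
contact_force: [0.8, 0.5, -1.3]
opening: 0.0077
finger_force: 78.0
turn [ 0.01 -0.   -0.05] shift after [-11.85   2.33  -0.52]
t 18.10 tcp [532.9 290.2 204.5] toolY yaw -10.3 z [ 0.001  0.    -1.   ] q [ 0.37  0.2   1.61 -0.    1.34  0.55] F [ 0.8  0.5 -1.3] open 7.7 ff 78.0
```

```bash
H="python3 -m handwheel"; 
$H '[[-0.5,0.1,0,0,0,0],[-0.9,0.18,-0.04,0,0,0],[-0.9,0.18,-0.04,0,0,0],[-0.9,0.18,-0.04,0,0,0],[-0.9,0.18,-0.04,0,0,0]]' >/dev/null
$H '[[-0.9,0.18,-0.04,0,0,0],[-0.9,0.18,-0.04,0,0,0],[-0.9,0.18,-0.04,0,0,0],[-0.9,0.18,-0.04,0,0,0],[-0.9,0.18,-0.04,0,0,0]]' >/dev/null
$H '[[-0.9,0.18,-0.04,0,0,0],[-0.9,0.18,-0.04,0,0,0],[-0.9,0.18,-0.04,0,0,0],[-0.5,0.1,-0.04,0,0,0],[0,0,0,-0.5,0,0]]' >/dev/null
$H '[[0,0,0,-0.9,0,0],[0,0,0,-0.9,0,0],[0,0,0,-0.9,0,0],[0,0,0,-0.9,0,0],[0,0,0,-0.9,0,0]]' >/dev/null
$H '[[0,0,0,-0.9,0,0],[0,0,0,-0.9,0,0],[0,0,0,-0.9,0,0],[0,0,0,-0.6,0,0],[0,0,0,0,0,0]]'
python3 - <<'E'
from h import *
a=np.radians(-10);Y=np.array([np.cos(a),np.sin(a),0]);Z=np.array([0,0,-1.])
g=R.from_matrix(np.c_[np.cross(Y,Z),Y,Z])*R.from_rotvec([np.radians(-55),0,0])
L=np.array([.539,-.1445,.18]);plan(L-g.apply([-.0746,.005,.0064]),-10,-55)
s,r=state();print("label now",s["eef_pos"]+r.apply([-.0746,.005,.0064]))
E
```

```text
time: 20.18
eef_pos: [0.5373, -0.0703, 0.2153]
eef_rot: [0.322, 0.695, 0.583, 0.269]
contact_force: [-0.5, 0.0, -1.4]
opening: 0.0076
finger_force: 78.3
turn [-0.89  0.02  0.01] shift after [ 0.06 -0.85  0.86]
t 20.18 tcp [537.3 -70.3 215.3] toolY yaw -9.9 z [ 0.75  -0.134 -0.648] q [-0.37 -0.58  2.47  0.36  0.41 -0.46] F [-0.5  0.  -1.4] open 7.6 ff 78.3
label now [ 0.5323171  -0.14515419  0.21505495]
```

```bash
cat > w.py <<'E'
from h import *
import sys
s,r=state();L=np.array([.539,-.1445,.18]);now=s["eef_pos"]+r.apply([-.0746,.005,.0064]);plan(s["eef_pos"])
M=r.as_matrix();print("label",now.round(4),"tilt",np.degrees(np.arcsin(M[2,1])).round(1),"toolx elev",np.degrees(np.arcsin(M[2,0])).round(2),"shift tool",(r.inv().apply(L-now)/.03).round(2))
E
python3 w.py; python3 -m handwheel '[[0,-0.2,0.2,0,0,0],[0,-0.2,0.2,0,0,0],[0,-0.2,0.2,0,0,0],[0,0,0,0,0,0],[0,0,0,0,0,0]]' >/dev/null; python3 w.py
```

```text
turn [0. 0. 0.] shift after [0. 0. 0.]
t 20.18 tcp [537.3 -70.3 215.3] toolY yaw -9.9 z [ 0.75  -0.134 -0.648] q [-0.37 -0.58  2.47  0.36  0.41 -0.46] F [-0.5  0.  -1.4] open 7.6 ff 78.3
label [ 0.5323 -0.1452  0.2151] tilt 49.6 toolx elev -0.1 shift tool [ 0.06 -0.75  0.92]
turn [0. 0. 0.] shift after [0. 0. 0.]
t 20.60 tcp [542.9 -71.3 193.7] toolY yaw -10.0 z [ 0.751 -0.134 -0.647] q [-0.36 -0.51  2.48  0.43  0.34 -0.53] F [-0.6 -0.8 -1. ] open 7.3 ff 78.3
label [ 0.5378 -0.1461  0.1934] tilt 49.7 toolx elev -0.03 shift tool [ 0.06 -0.32  0.31]
```

```bash
python3 -m handwheel '[[0.03,-0.15,0.15,0,0,0],[0.03,-0.15,0.15,-0.2,0,0],[0,0,0,0,0,0],[0,0,0,0,0,0],[0,0,0,0,0,0]]' >/dev/null; python3 w.py
python3 - <<'E'
from h import *
s=read_camera("scene");t=read_camera("top")
k=lambda c,u0,v0,u1,v1,w:cv2.resize(c["image"][v0:v1,u0:u1,::-1],(w,500),interpolation=cv2.INTER_LANCZOS4)
cv2.imwrite("pics/j.png",np.hstack([k(s,70,80,290,280,480),k(t,270,160,390,290,320)]))
print(proj(s,[.539,-.1445,.18]))
E
```

```text
turn [0. 0. 0.] shift after [0. 0. 0.]
t 21.02 tcp [544.1 -69.6 181.5] toolY yaw -10.1 z [ 0.765 -0.136 -0.629] q [-0.36 -0.49  2.5   0.53  0.28 -0.63] F [-0.5 -0.2  0. ] open 7.3 ff 78.3
label [ 0.539  -0.1444  0.1813] tilt 51.0 toolx elev -0.01 shift tool [-0.   -0.04  0.03]
[154.06971448 156.05626735]
```

View pics/j.png

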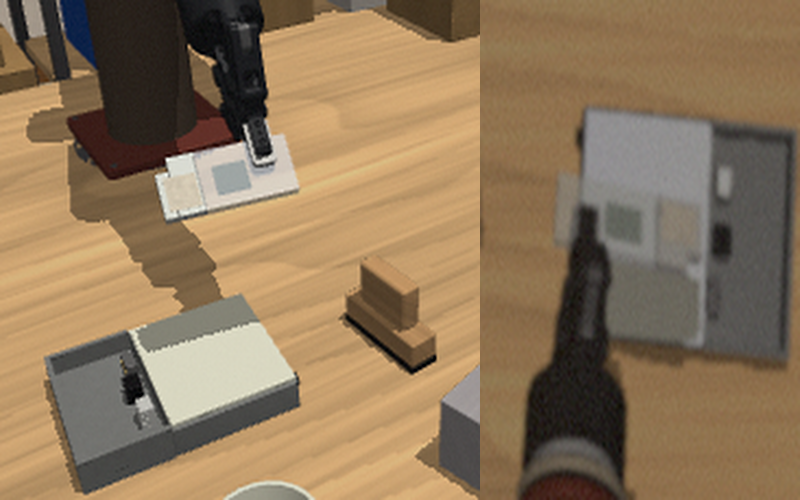

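The label faces up at scene pixel (152.5,156), against a predicted (154,156). The slide's long edges are level, all three chips are in the tray and the scraper is standing. Handing in.

```bash
python3 -c "
from cell import arm;print(arm.hand_in())"
```

```text
the job is handed in; nothing more can be done
None
```

The job is handed in at about 21 s of the 58 s: all three chips are in the tray, the scraper stands on the bench, and the slide is held label up about 15 cm above the pad centre, tilted 51° from upright with its long edges level.

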